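# Load a tremolo block and index the drilling slide one notch

### The job

On the guitar bench, take the longer steel block out of the wooden rack and lay it down flat in the nest of the drilling jig, between the two upright cheeks, with its row of dots up; in the rack it can be gripped only by its ends and in the nest only by its sides, so set it down on the bench in between and take it again. Then pull up the black spring knob on the jig, slide the carriage exactly one notch towards the drill-guide arm and let the knob drop fully home in that notch, with the block still lying in the nest. Leave the shorter block, the screwdriver and the red spool where they are.

Things in the scene. Friction and masses are not known exactly. Their poses are not given: they have to be found in the camera images.
- block: The longer of the two steel blocks, 58 x 22 x 30 mm (length x width x height), 0.2 to 0.4 kg, with a row of small dark dots (drill marks) along its top; it starts lying in one of the rack's two slots, underside 10 mm above the bench. Origin: centre of the underside; x along its length, z up. Either end may face either way in the nest.
- short_block: The shorter steel block, 36 x 22 x 30 mm, in the rack's other slot, to be left there. Origin and axes as for the long block.
- rack: Wooden rack fixed to the bench, 54 x 94 mm, 38 mm high, with two slots along its x, open at both ends and at the top, centred 24 mm either side of its middle in y; each slot is 26 mm wide and its floor 10 mm above the bench. The long block stands 2 mm out of its slot at both ends and 2 mm above the walls. Origin: centre of the underside.
- mat: Flat black rubber mat fixed on the bench, 150 x 130 mm (x, y), 3 mm thick, with nothing on it: a clear place to set the block down. Origin: centre of its underside, at bench height.
- jig: Drilling jig screwed to the bench: dark base 96 x 300 mm with an aluminium carriage that slides along its y and carries the nest and, 80 mm from the nest's centre towards -y, the index plunger. The rail has notches every 40 mm: one on the -y side of the start, two on the +y side. Origin: on the bench, below the nest's centre at the start; x across the slide, y along it to the drill-guide arm, z up
- guide (a point): Top of the steel drill bush in the fixed drill-guide arm, 100 mm above the bench, over the slide's centre line, 64 mm in +y of the jig's origin. The arm is 26 mm wide in y, top 94 mm and underside 74 mm above the bench (the nest passes under it), carried by a column 26 mm square, centred 70 mm from the centre line on the jig's +x side.
- nest (a point): Centre of the nest's floor, 35 mm above the bench, moving with the carriage; axes as the jig's. The block lies here with its length along y, between two upright cheeks 63 mm apart in y (6 mm thick, 30 mm wide, 34 mm high above the floor: 4 mm above the block's top) and two lips 26 mm apart in x (4 mm thick, only 5 mm high); above the lips the sides are open.
- knob_top (a point): Centre of the top of the plunger's round black knob, 30 mm in diameter and 26 mm high (its lowest 4 mm taper), top 88 mm above the bench when home. Below it stands a round boss 24 mm in diameter whose top is 58 mm above the bench. It is pulled straight up.
- plunger (a joint): How far the knob is pulled up, in m: 0 is fully home, its pin in a notch; the pin is clear of the notch from 0.012 and the stop is at 0.016. The spring pulls it down with 4 N when home and 8 N at the stop. Let go between notches, it stays up with its pin on the rail, until the carriage is moved to a notch.
- slide (a joint): Position of the carriage, in m: 0 at the start notch, 0.040 at the next notch towards the drill-guide arm. While the pin is in a notch the carriage has only 1.5 mm of play either way; with the pin clear it slides with about 3 N and stays where it is left.
- screwdriver: Bystander: screwdriver with a red handle, 190 mm, lying on the bench. Origin at its middle.
- spool: Bystander: red spool standing on its end, 60 mm in diameter, 42 mm high.
Mind the look-alikes: they are no part of the job. Leave any purple look-alike of the block alone.

How it is judged:
By the outcome, as a careful person would: the job done as asked, in the order asked, and still so for the second after the job is handed in, with the robot touching nothing.
It also fails if it takes over 58 s, if anything falls off the work surface, if the arm or the gripper's body presses on something with over 40 N, if the wrist force passes 120 N, or if a joint passes its speed limit or range.

### The arm

A 6-joint arm with a two-finger parallel gripper is mounted at the origin on the work surface. World frame = base frame: x ahead of the robot, y to its left, z up, the work surface at z = 0. Lengths are in m, angles in degrees, forces in N, time in s.
With the tool pointing down it reaches from about 0.35 to 0.875 m from the base axis. Payload 4.2 kg.
Tool frame: the origin (TCP) lies midway between the tips of the shut fingers; the grasp point (between the pads) lies 19 mm behind it; z points along the fingers, y is the line along which they close (so a half turn about z gives the same grasp; the last joint's range is limited). The gripper opens to 87 mm and grips with 3 to 60 N. Pads are 19 mm wide; open, the fingers measure 117 mm over their backs; the gripper's body (75 mm by 190 mm) begins 51 mm behind the grasp point.
Start: joints at [-60.183, 22.042, 0.453, 0, -68.411, -14.817], TCP at [0.162, -0.604, 0.223] pointing down, gripper open.
Joint ranges: [-179.83, 179.83], [-69.29, 118.12], [-61.27, 80.66], [-181.25, 117.63], [-171.15, -9.14], [-177.46, 177.46]. Speed limits (degrees/s): [159.86, 159.86, 180, 180, 180, 180].

### API

Orientations are given as a 3x3 rotation matrix whose columns are the frame's x, y, z axes.
In Python, from station import r, cams gives the robot as it stands.
- The arm moves only by the tool play_rows, never from a script. Its argument "commands" is text: rows parted by semicolons, each of 6 numbers parted by spaces: the shift along the world's x, y, z normalised to -1 to 1, where 1 is 30 mm, then the turn, a rotation vector about the world's x, y, z normalised to -1 to 1, where 1 is 0.15 rad. A call has 1 to 20 rows; each row shifts and turns the commanded pose from where the row before left it; what a row does not reach is not made up. A row lasts 1/10 s, in which the tool goes at most 50 mm and 8.59 degrees, less where a joint would pass 70% of its speed; a pose out of reach is approached as far as the arm can. A call with a number of a shift or a turn outside -1 to 1 is refused whole. A call with a gripper value outside its range is refused whole. "grip" is the finger opening in mm, from 0 to 87, set as the call begins (left out, the last holds). The fingers move at their own pace and stop on an object; the grip force is fixed at half the most. Time passes only in rows, so rows that do not move let the fingers close. It gives the time, the measured TCP pose, the force, the opening and the grip force at its end, in the units of the state.
- r.sense(): the state, without advancing time (a new reading comes with each control period).
- cams.capture(name): name is "side" or "top" or "wrist"; returns (picture, depth): 480x640x3 uint8, blue, green, red; 480x640 float32, m along the optical axis (not along the pixel's ray), 0 where there is no reading.
- cams.camera_info(name): a dict with "mtx" (3x3 intrinsics, pixels), "R" (3x3) and "t" (3): a world point X has camera coordinates R X + t. Camera axes: x right, y down, z forward; pixel columns grow to the right and rows downward; lengths in m; the calibration is good to about 2 mm. A picture is of the moment at which its call begins: read the wrist's pose just before it. camera_info takes no time and is no camera call; for the wrist camera it gives the pose at the moment of the call.
- r.finish_job(): hands the job in; it is judged then, once.
The state is a dict: "time_s": time; "joints": joint angles; "joint_velocities": joint speeds; "effort": joint torques, N m; "tcp_pos": TCP position; "ee_rot": TCP orientation; "wrist_force": force on the tool from outside, world axes, zero at the start; "moment": the same for the moment, N m; "gripper_width": opening from 0.0 (shut) to 1.0 (fully open); "gripper_force": force on a finger pad.
Only numpy, scipy, OpenCV 4.12 (cv2) and the standard library are available. Lean on these libraries where they do the work, as an engineer would, in place of code of your own. Each camera call takes 0.05 s, during which the arm holds its last target. There are 200 camera calls.

## Working session

There is one attempt and no reset: what is moved stays moved. The work goes in short steps, Python scripts to look and compute and a tool call to move; the robot and the scene stay as the last step left them, time stands still between calls to the robot, and variables do not carry over. Pictures are saved under pics/ and viewed, at most 12 in all, crops included, and the job is handed in when it is done.

Besides the shell and the picture viewer there is one more tool, called after "Emit:" as name(argument=value, ...) on one line, values as JSON. play_rows: Moves the arm, as the interface text tells. Scaled input: -1 to 1 covers 30 mm each way for a shift and 0.15 rad each way for a turn. Its arguments: {"type":"object","properties":{"commands":{"type":"string"},"grip":{"type":"number"}},"required":["commands"]}

```bash
ls; mkdir -p pics
cat > h.py <<'E'
import numpy as np, cv2
from station import r, cams
def cap(n):
    i=cams.camera_info(n); p,d=cams.capture(n)
    return p,d,i
def cloud(d,i):
    K=np.array(i["mtx"]);R=np.array(i["R"]);t=np.array(i["t"]).ravel()
    v,u=np.mgrid[0:480,0:640]
    c=np.stack([(u-K[0,2])/K[0,0]*d,(v-K[1,2])/K[1,1]*d,d],-1)
    return (c-t)@R   # world
E
python3 - <<'E'
from h import *
for n in("top","side"):
    p,d,i=cap(n); cv2.imwrite(f"pics/{n}0.png",p); np.savez(f"{n}0.npz",p=p,d=d,w=cloud(d,i)); print(n,i)
print(r.sense())
E
```

```text
pics
top {'mtx': array([[511.57457201,   0.        , 327.8867009 ],
       [  0.        , 511.57457201, 232.46188694],
       [  0.        ,   0.        ,   1.        ]]), 'R': array([[ 0.03261391, -0.99945324,  0.00543587],
       [-0.97818927, -0.03303538, -0.20507171],
       [ 0.20513917,  0.00137088, -0.97873185]]), 't': array([0.10641638, 0.61558406, 1.25974316])}
side {'mtx': array([[589.84857768,   0.        , 319.89422673],
       [  0.        , 589.84857768, 232.68914834],
       [  0.        ,   0.        ,   1.        ]]), 'R': array([[-0.81177491, -0.5838857 , -0.009949  ],
       [-0.44645891,  0.63151247, -0.63392937],
       [ 0.37642521, -0.51016613, -0.77332695]]), 't': array([0.53817903, 0.25089067, 1.07950706])}
{'time_s': 0.1, 'joints': array([-6.01850876e+01,  2.20865488e+01,  3.89021057e-01, -2.53758884e-02,
       -6.84114108e+01, -1.48176078e+01]), 'joint_velocities': array([-0.07645694,  0.01058117,  0.20849506,  0.1045876 , -0.02733825,
       -0.02930224]), 'effort': array([-5.81401055e-04, -3.91688776e+01,  1.87934017e+01,  4.23194379e+00,
        1.34168129e-02, -6.90813295e-05]), 'tcp_pos': array([ 0.16162686, -0.60319226,  0.22157645]), 'ee_rot': array([[-9.65980232e-01, -2.58615245e-01, -5.88013855e-04],
       [-2.58615899e-01,  9.65978456e-01,  1.85439696e-03],
       [ 8.84333905e-05,  1.94338054e-03, -9.99998108e-01]]), 'wrist_force': array([-0.23919754, -0.60872009, -0.4980402 ]), 'moment': array([-0.01381477,  0.0304672 , -0.01990117]), 'gripper_force': 0.0, 'gripper_width': 0.9999813950332357}
```

View pics/top0.png

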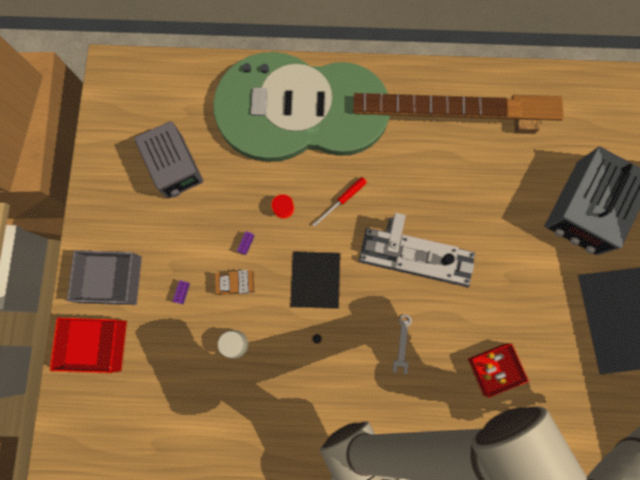

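View pics/side0.png

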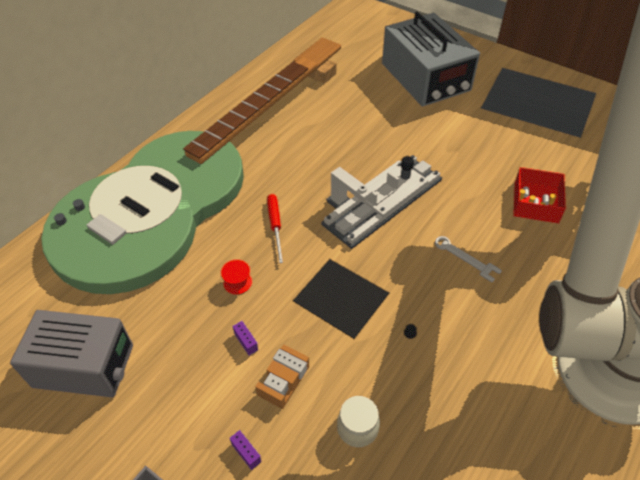

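Top view: rack at (235,282), mat at (316,279), jig at (418,255) with the knob at (448,258). Purple look-alikes at (245,242) and (180,291) are to be left alone. Next I enlarge the rack and jig, and measure them.

Run:
```python
from h import *
T=np.load("top0.npz");S=np.load("side0.npz")
def c(p,x,y,w,h,s): return cv2.resize(p[y:y+h,x:x+w],None,fx=s,fy=s,interpolation=cv2.INTER_CUBIC)
a=c(T['p'],205,260,60,45,6);b=c(T['p'],350,205,135,90,3)[:270]
e=c(S['p'],250,335,66,75,4);f=c(S['p'],315,145,135,110,3)[:300]
im=np.zeros((580,790,3),np.uint8)
im[:270,:360]=a; im[:270,370:775]=b; im[275:575,:264]=e; im[275:575,370:775]=f
cv2.imwrite("pics/crops.png",im)
w=T['w']
def rect(name,m):
    m=m.astype(np.uint8); n,l,s,_=cv2.connectedComponentsWithStats(m)
    for k in range(1,n):
        if s[k,4]<40: continue
        P=w[l==k]; print(name,s[k],P.mean(0).round(4),[np.round(q,4) for q in cv2.minAreaRect((P[:,:2]*1000).astype(np.float32))], np.percentile(P[:,2],[5,50,95]).round(4))
v,u=np.mgrid[0:480,0:640]
box=lambda x,y,X,Y:(u>=x)&(u<X)&(v>=y)&(v<Y)
z=w[...,2]
rect("rack",box(205,260,265,305)&(z>.02))
rect("jig",box(345,205,490,295)&(z>.012))
rect("knob",box(345,205,490,295)&(z>.078))
rect("mat",box(280,240,350,315)&(T['p'].max(-1)<50))
rect("table",box(290,320,300,330))
```

```text
rack [215 270  38  25 758] [0.4769 0.3613 0.053 ] [array([439.8078, 262.9207]), array([328.2947,  89.3463]), np.float64(69.4113)] [0.0283 0.038  0.0432]
jig [ 361  213  114   73 3384] [ 0.5676 -0.101   0.0483] [array([535.4233, -38.3477]), array([234.3637, 451.7841]), np.float64(22.6583)] [0.0183 0.0341 0.0947]
jig [457 259  17  15 156] [ 0.5386 -0.2361  0.0302] [array([436.7446, -71.1277]), array([ 43.0024, 434.9682]), np.float64(31.8436)] [0.0128 0.0222 0.0279]
knob [387 213  18  41 426] [ 0.6084 -0.0428  0.1023] [array([492.0147,  17.3802]), array([ 51.6207, 368.4396]), np.float64(62.6399)] [0.0874 0.0937 0.099 ]
knob [443 253  12  12 113] [ 0.5486 -0.1759  0.0976] [array([444.2004, -37.364 ]), array([ 28.8885, 384.4243]), np.float64(36.9278)] [0.081  0.0866 0.0914]
mat [ 291  253   48   54 2414] [0.4951 0.1568 0.0082] [array([453.8949, 157.1836]), array([227.2842, 121.1425]), np.float64(0.0206)] [-0.0022  0.0026  0.0075]
table [290 320  10  10 100] [ 3.764e-01  2.061e-01 -3.000e-04] [array([376.4792, 206.2373]), array([23.389 , 24.3254]), np.float64(1.7651)] [-0.0051 -0.0008  0.0054]
```

View pics/crops.png

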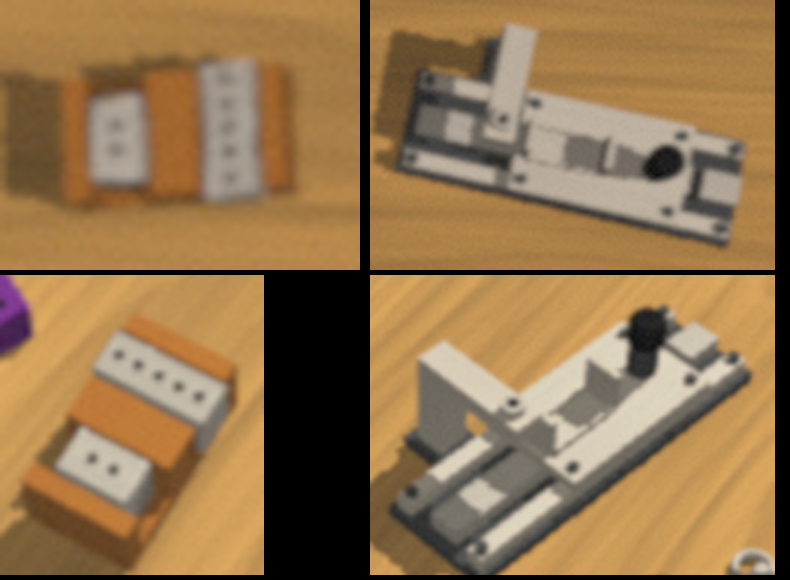

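The rack holds two steel blocks: the short one with 2 dots at top-image (224,283), and the long one with 5 dots at (243,281). The purple blocks at (245,242) and (180,291) are decoys. The target is the 5-dot steel block, in the slot towards -y. The jig's bush is at about (394,244) and the knob at (448,258).

```bash
cat >> h.py <<'E'
def ray(i,uv,z):
    K=np.array(i["mtx"]);R=np.array(i["R"]);t=np.array(i["t"]).ravel()
    d=R.T@np.linalg.solve(K,[uv[0],uv[1],1.]);o=-R.T@t
    return o+d*(z-o[2])/d[2]
def proj(i,X):
    c=np.array(i["R"])@np.asarray(X,float)+np.array(i["t"]).ravel(); return (np.array(i["mtx"])@c/c[2])[:2]
E
python3 - <<'E'
from h import *
i=cams.camera_info("top")
A=lambda x,y:(205+x/6,260+y/6)
B=lambda x,y:(350+(x-370)/3,205+y/3)
g=lambda n,uv,z:print(n,ray(i,uv,z).round(4))
for q in[(199,60),(259,58),(262,195),(205,200),(231,129)]: g("long",A(*q),.04)
g("bush",B(503,118),.1);g("knob",B(664,160),.088)
for q in[(291,253),(340,253),(340,307),(291,307)]: g("mat",q,.003)
w=np.load("top0.npz")['w']; print(np.nanmedian(w[335:355,222:242].reshape(-1,3),0)); j=cams.camera_info("wrist");print(j)
E
```

```text
long [0.5095 0.3559 0.04  ]
long [0.5112 0.3301 0.04  ]
long [0.4523 0.325  0.04  ]
long [0.4494 0.3492 0.04  ]
long [0.4801 0.3401 0.04  ]
bush [ 0.5793 -0.0405  0.1   ]
knob [ 0.5503 -0.1773  0.088 ]
mat [0.5648 0.224  0.003 ]
mat [0.5692 0.0925 0.003 ]
mat [0.4255 0.0885 0.003 ]
mat [0.4212 0.2172 0.003 ]
[0.32093303 0.35623346 0.05982117]
{'mtx': array([[425.80950501,   0.        , 317.75016028],
       [  0.        , 425.80950501, 236.48856208],
       [  0.        ,   0.        ,   1.        ]]), 'R': array([[-0.25898509,  0.96587929,  0.00197994],
       [ 0.92711171,  0.24801419,  0.28098548],
       [ 0.27090701,  0.07460667, -0.95970998]]), 't': array([ 0.62385498, -0.03382973,  0.39060992])}
```

Emit:
play_rows(commands="0.96 1 0 0 0 0.4;0.96 1 0 0 0 0.4;0.96 1 0 0 0 0.4;0.96 1 0 0 0 0.4;0.96 1 0 0 0 0.4;0.96 1 0 0 0 0.4;0.96 1 0 0 0 0.4;0.96 1 0 0 0 0.4;0.96 1 0 0 0 0.4;0.96 1 0 0 0 0.4;0.96 1 0 0 0 0.4;0 1 0 0 0 0.24;0 1 0 0 0 0.24;0 1 0 0 0 0.24;0 1 0 0 0 0.24;0 1 0 0 0 0.24;0 1 0 0 0 0.24;0 1 0 0 0 0.24;0 1 0 0 0 0.24", grip=87)

```text
time_s: 2.0
tcp_pos: [0.4781, -0.0325, 0.2223]
ee_rot: [[-0.352, -0.936, -0.001], [-0.936, 0.352, 0.0], [0.0, 0.001, -1.0]]
wrist_force: [0.7, -0.3, -0.0]
gripper_width: 0.998
gripper_force: 0.0
```

Run:
```python
from h import *
p,d,i=cap("wrist"); cv2.imwrite("pics/w_jig.png",p); s=r.sense()
np.savez("w1.npz",p=p,d=d,w=cloud(d,i),R=i["R"],t=i["t"],mtx=i["mtx"])
print(s['time_s'],s['tcp_pos'],s['joints'],s['ee_rot'])
i['t']=np.array(i['t']); print(-np.array(i['R']).T@i['t']); print(proj(i,[.567,-.099,.035]),proj(i,[.48,.34,.04]))
```

```text
2.05 [ 0.47846258 -0.02980092  0.2223176 ] [ 15.86383895   7.74411764 -19.23993479  -0.07243564 -62.98124347
 -36.22723823] [[-3.48511116e-01 -9.37304607e-01  2.75077594e-04]
 [-9.37303792e-01  3.48511179e-01  1.24902154e-03]
 [-1.26658126e-03  1.77466618e-04 -9.99999182e-01]]
[ 0.4510865  -0.10472921  0.3838311 ]
[186.77115304 170.59172693] [439.68633215 532.23424826]
```

Emit:
play_rows(commands="0 1 0 0 0 0.24;0 1 0 0 0 0.24;0 1 0 0 0 0.24;0 1 0 0 0 0.24;0 1 0 0 0 0.24;0 1 0 0 0 0.24;0 1 0 0 0 0.24;0 1 0 0 0 0.24;0 1 0 0 0 0.24;0 1 0 0 0 0.24;0 1 0 0 0 0.24;0 0.5 0 0 0 0.24;0 0 0 0 0 0;0 0 0 0 0 0")

```text
time_s: 3.45
tcp_pos: [0.4783, 0.3107, 0.2221]
ee_rot: [[0.071, -0.998, -0.001], [-0.998, -0.071, -0.001], [0.001, 0.001, -1.0]]
wrist_force: [-0.2, 0.2, 0.1]
gripper_width: 1.002
gripper_force: 0.0
```

Run:
```python
from h import *
p,d,i=cap("wrist"); s=r.sense()
cv2.imwrite("pics/w_rack.png",p)
np.savez("w2.npz",p=p,d=d,w=cloud(d,i),R=i["R"],t=i["t"],mtx=i["mtx"])
print(s['time_s'],s['tcp_pos'],s['joints'],s['ee_rot'][:,1]); print(proj(i,[.48,.34,.04]))
```

```text
3.5 [0.47836378 0.31036617 0.22230317] [ 4.92471587e+01  1.67614216e+01 -7.41079449e+00 -6.15237849e-03
 -6.58898265e+01 -4.52269111e+01] [-9.97542090e-01 -7.00648725e-02  8.32196261e-04]
[312.82048478 242.83735835]
```

View pics/w_rack.png

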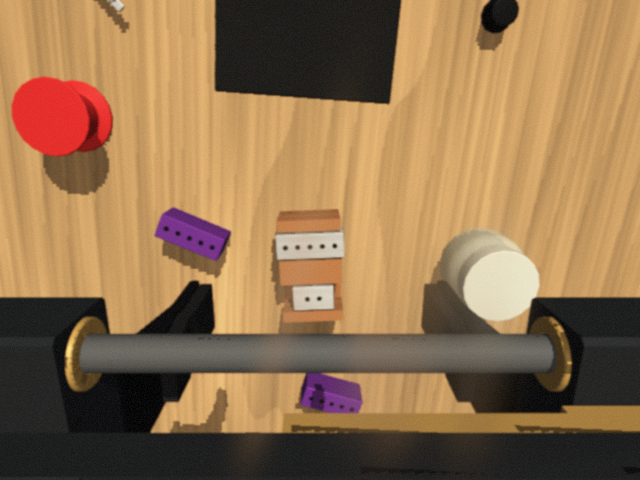

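The wrist view shows the long 5-dot block at (310,246), the short block at (313,297), and purple decoys at (193,233) and (332,392).

```bash
cat >> h.py <<'E'
def steel(p,box,thr=35,vmin=110):
    x,y,X,Y=box; m=np.zeros(p.shape[:2],np.uint8); q=p[y:Y,x:X].astype(int)
    m[y:Y,x:X]=((q.max(-1)-q.min(-1)<thr)&(q.max(-1)>vmin))
    m=cv2.morphologyEx(m,cv2.MORPH_CLOSE,np.ones((7,7)))
    n,l,s,_=cv2.connectedComponentsWithStats(m); k=1+s[1:,4].argmax()
    return l==k
def topfit(i,mask,z):
    c=max(cv2.findContours(mask.astype(np.uint8),cv2.RETR_EXTERNAL,cv2.CHAIN_APPROX_NONE)[0],key=len)[:,0]
    P=np.array([ray(i,q,z)[:2] for q in c]); (cx,cy),(a,b),_=R=cv2.minAreaRect((P*1000).astype(np.float32))
    B=cv2.boxPoints(R); e=[B[1]-B[0],B[2]-B[1]]; L=max(e,key=np.linalg.norm)
    return cx,cy,a,b,np.degrees(np.arctan2(L[1],L[0]))%180
E
python3 - <<'E'
from h import *
W=np.load("w2.npz"); p=W['p']
m=steel(p,(265,222,355,270)); print(m.sum()); print(topfit(W,m,.04)); ys,xs=np.nonzero(m);print(xs.min(),xs.max(),ys.min(),ys.max())
o=p[265:290,300:320].mean((0,1));print(o,p[240,300])
i=cams.camera_info("top");T=np.load("top0.npz")['p']; m=steel(T,(236,265,252,298));print(m.sum(),topfit(i,m,.04))
E
```

```text
1747
(482.8428955078125, 342.46417236328125, 57.05604934692383, 23.59624481201172, np.float32(6.4194407))
276 343 231 259
[ 99.098 141.664 193.842] [173 190 204]
193 (481.5011291503906, 341.514892578125, 57.613624572753906, 20.63311767578125, np.float32(3.9078195))
```

Emit:
play_rows(commands="0.08 0.54 -0.5 0 0 0.06;0.07 0.53 -0.5 0 0 0.06;0 0 -1 0 0 0;0 0 -1 0 0 0;0 0 -1 0 0 0;0 0 -1 0 0 0;0 0 -1 0 0 0;0 0 -0.5 0 0 0;0 0 -0.3 0 0 0;0 0 -0.2 0 0 0;0 0 0 0 0 0;0 0 0 0 0 0")

```text
time_s: 4.7
tcp_pos: [0.4835, 0.3439, 0.0132]
ee_rot: [[0.089, -0.996, 0.001], [-0.996, -0.089, 0.001], [-0.001, -0.001, -1.0]]
wrist_force: [-1.0, 0.3, 0.4]
gripper_width: 1.003
gripper_force: 0.0
```

Run:
```python
from h import *
p,d,i=cap("wrist"); cv2.imwrite("pics/w_grasp1.png",p); s=r.sense(); print(s['tcp_pos'],s['wrist_force'],s['ee_rot'][:,1])
X=s['tcp_pos']
```

```text
[0.48359568 0.34401976 0.01345392] [ 0.21829365 -0.17586401  0.37646036] [-0.99602063 -0.08911064 -0.00148252]
```

View pics/w_grasp1.png

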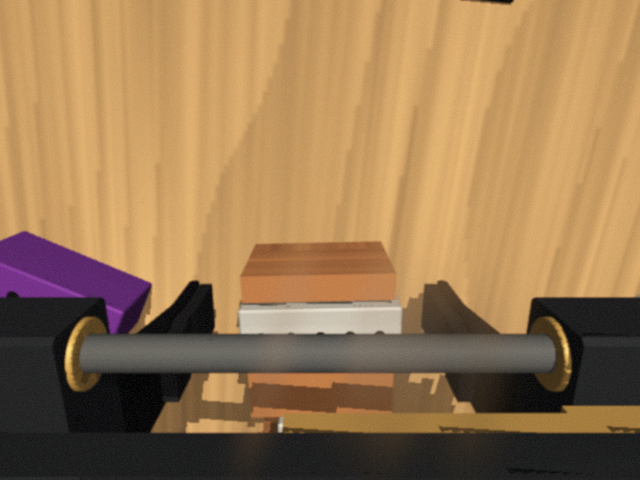

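Run:
```python
from h import *
s=r.sense();i=cams.camera_info("wrist");x,y,_=s['tcp_pos']; t=s['ee_rot'][:,1]
print(proj(i,[x,y,.04]),proj(i,[x,y-.011,.04]),[proj(i,np.array([x,y,.04])+k*t) for k in(-.029,.029)])
```

```text
[317.63621707 338.03455306] [320.45945263 309.96816403] [array([236.01336666, 338.04149078]), array([399.23580705, 338.02761732])]
```

Emit:
play_rows(commands="0 -0.05 0 0 0 0;0 0 0 0 0 0;0 0 0 0 0 0;0 0 0 0 0 0;0 0 0 0 0 0;0 0 0 0 0 0", grip=50)

```text
time_s: 5.35
tcp_pos: [0.4831, 0.342, 0.0127]
ee_rot: [[0.089, -0.996, 0.0], [-0.996, -0.089, -0.0], [0.0, -0.0, -1.0]]
wrist_force: [0.1, -0.2, 1.1]
gripper_width: 0.667
gripper_force: 29.9
```

Emit:
play_rows(commands="0 0 0.4 0 0 0;0 0 0.7 0 0 0;0 0 0.9 0 0 0;0.03 -0.52 0 0 0 0.7;0.03 -0.52 0 0 0 0.7;0.03 -0.52 0 0 0 0.7;0.03 -0.52 0 0 0 0.7;0.03 -0.52 0 0 0 0.7;0.03 -0.52 0 0 0 0.7;0.03 -0.52 0 0 0 0.7;0.03 -0.52 0 0 0 0.7;0.03 -0.52 0 0 0 0.7;0.03 -0.52 0 0 0 0.7;0.03 -0.52 0 0 0 0.7;0.03 -0.52 0 0 0 0.7;0 0 -0.7 0 0 0;0 0 -0.7 0 0 0;0 0 0 0 0 0;0 0 0 0 0 0")

```text
time_s: 7.25
tcp_pos: [0.4938, 0.1546, 0.0308]
ee_rot: [[0.976, -0.22, -0.001], [-0.22, -0.976, -0.001], [-0.0, 0.001, -1.0]]
wrist_force: [-0.0, 0.8, -3.9]
gripper_width: 0.665
gripper_force: 29.9
```

Emit:
play_rows(commands="0 0 -0.4 0 0 0;0 0 -0.2 0 0 0;0 0 -0.12 0 0 0;0 0 -0.08 0 0 0;0 0 0 0 0 0;0 0 0 0 0 0")

```text
time_s: 7.85
tcp_pos: [0.494, 0.1548, 0.0067]
ee_rot: [[0.976, -0.22, 0.0], [-0.22, -0.976, 0.0], [0.0, -0.0, -1.0]]
wrist_force: [0.3, 1.0, -3.5]
gripper_width: 0.665
gripper_force: 29.9
```

Emit:
play_rows(commands="0 0 -0.03 0 0 0;0 0 0 0 0 0;0 0 0 0 0 0")

```text
time_s: 8.15
tcp_pos: [0.4939, 0.1547, 0.0058]
ee_rot: [[0.975, -0.22, 0.0], [-0.22, -0.975, 0.0], [0.0, -0.0, -1.0]]
wrist_force: [-0.3, -0.3, -2.6]
gripper_width: 0.665
gripper_force: 29.9
```

Near contact, so I release, rise, turn -90° and look.

Emit:
play_rows(commands="0 0 -0.02 0 0 0;0 0 0 0 0 0;0 0 0 0 0 0;0 0 0 0 0 0;0 0 0 0 0 0", grip=87)

```text
time_s: 8.65
tcp_pos: [0.494, 0.1548, 0.0052]
ee_rot: [[0.976, -0.22, 0.0], [-0.22, -0.976, 0.0], [0.0, -0.0, -1.0]]
wrist_force: [0.2, 0.2, -0.1]
gripper_width: 0.974
gripper_force: 0.0
```

Emit:
play_rows(commands="0 0 0.5 0 0 0;0 0 1 0 0 0;0 0 1 0 0 -0.5;0 0 1 0 0 -0.9;0 0 1 0 0 -0.9;0 0 0 0 0 -0.9;0 0 0 0 0 -0.9;0 0 0 0 0 -0.9;0 0 0 0 0 -0.9;0 0 0 0 0 -0.9;0 0 0 0 0 -0.9;0 0 0 0 0 -0.9;0 0 0 0 0 -0.9;0 0 0 0 0 -0.97;0 0 0 0 0 0;0 0 0 0 0 0")

```text
time_s: 10.25
tcp_pos: [0.4938, 0.1547, 0.1401]
ee_rot: [[-0.217, -0.976, 0.0], [-0.976, 0.217, 0.0], [-0.0, -0.0, -1.0]]
wrist_force: [-0.7, -0.9, 0.1]
gripper_width: 1.003
gripper_force: 0.0
```

Run:
```python
from h import *
p,d,i=cap("wrist"); cv2.imwrite("pics/w_mat.png",p); s=r.sense()
np.savez("w3.npz",p=p,d=d,w=cloud(d,i),R=i["R"],t=i["t"],mtx=i["mtx"])
print(s['time_s'],s['tcp_pos'],s['joints'],s['ee_rot'][:,1])
print(proj(i,[.494,.1547,.033]))
```

```text
10.3 [0.49385673 0.15469902 0.14007002] [ 3.53792740e+01  1.61822134e+01 -2.12858615e+01  1.03440792e-03
 -5.25293943e+01 -4.79228930e+01] [-9.76133334e-01  2.17172081e-01 -4.02354208e-05]
[317.32348709 234.18098091]
```

View pics/w_mat.png

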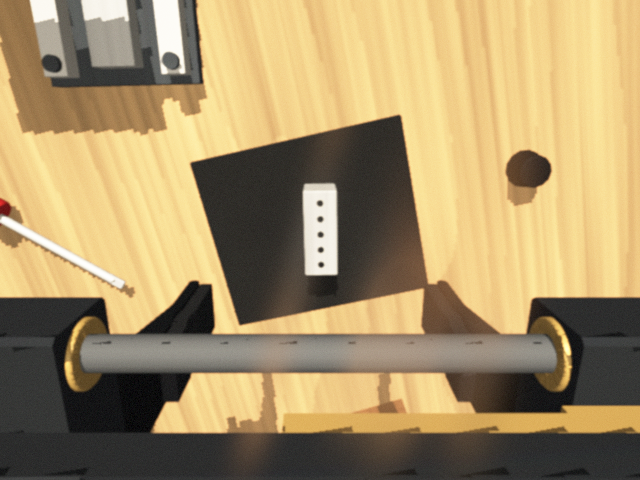

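The block lies on the mat at (320,235), dots up, its length along the tool's x. Now I descend for the side grasp.

Emit:
play_rows(commands="-0.03 0 -0.7 0 0 0;0 0 -1 0 0 0;0 0 -1 0 0 0;0 0 -0.8 0 0 0;0 0 -0.5 0 0 0;0 0 -0.3 0 0 0;0 0 0 0 0 0")

```text
time_s: 11.0
tcp_pos: [0.4924, 0.1543, 0.0101]
ee_rot: [[-0.219, -0.976, -0.002], [-0.976, 0.219, -0.001], [0.002, 0.002, -1.0]]
wrist_force: [0.1, -0.1, 0.4]
gripper_width: 1.0
gripper_force: 0.0
```

Emit:
play_rows(commands="0 0 0 0 0 0;0 0 0 0 0 0;0 0 0 0 0 0;0 0 0 0 0 0;0 0 0 0 0 0;0 0 0 0 0 0;0 0 0 0 0 0;0 0 0 0 0 0;0 0 0 0 0 0", grip=12)

```text
time_s: 11.9
tcp_pos: [0.4929, 0.1547, 0.011]
ee_rot: [[-0.22, -0.976, -0.0], [-0.976, 0.22, -0.0], [0.0, 0.0, -1.0]]
wrist_force: [-4.0, 2.1, 4.1]
gripper_width: 0.263
gripper_force: 2.5
```

Emit:
play_rows(commands="0 0 0 0 0 0;0 0 0 0 0 0;0 0 0 0 0 0;0 0 0 0 0 0")

```text
time_s: 12.3
tcp_pos: [0.4928, 0.1547, 0.011]
ee_rot: [[-0.22, -0.976, -0.0], [-0.976, 0.22, -0.0], [0.0, 0.0, -1.0]]
wrist_force: [-1.6, 0.4, -0.4]
gripper_width: 0.251
gripper_force: 29.9
```

Emit:
play_rows(commands="0 0 0.5 0 0 0;0 0 1 0 0 0;0 0 1 0 0 0;0 0 1 0 0 0;0.3 -0.6 1 0 0 0;0.3 -0.6 0.5 0 0 0;0.3 -0.6 0 0 0 0;0.3 -0.6 0 0 0 0;0.3 -0.6 0 0 0 0;0.3 -0.6 0 0 0 0;0.3 -0.6 0 0 0 0;0.3 -0.6 0 0 0 0;0.3 -0.6 0 0 0 0;0.3 -0.5 0 0 0 0;0 0 0 0 0 0;0 0 0 0 0 0;0 0 0 0 0 0")

```text
time_s: 14.0
tcp_pos: [0.5822, -0.0219, 0.1604]
ee_rot: [[-0.219, -0.976, -0.001], [-0.976, 0.219, 0.0], [0.0, 0.001, -1.0]]
wrist_force: [0.9, 0.4, -3.2]
gripper_width: 0.25
gripper_force: 29.9
```

Run:
```python
from h import *
p,d,i=cap("wrist"); cv2.imwrite("pics/w_nest.png",p); s=r.sense()
np.savez("w4.npz",p=p,d=d,w=cloud(d,i),R=i["R"],t=i["t"],mtx=i["mtx"],tcp=s['tcp_pos'],ee=s['ee_rot'])
print(s['time_s'],s['tcp_pos'],s['joints'],s['ee_rot'][:,1],s['wrist_force'])
for X in([.567,-.099,.035],s['tcp_pos']+[0,0,.022],[.5793,-.0405,.1],[.5503,-.1773,.088]): print(proj(i,X))
```

```text
14.05 [ 0.58240624 -0.0217176   0.16069032] [ 1.37684624e+01  2.09071601e+01 -1.07069173e+01 -2.07155050e-02
 -5.84343051e+01 -2.64107622e+01] [-9.75713579e-01  2.19048427e-01  8.93280411e-04] [-0.27374189  0.47922659 -3.17503844]
[314.12829042 109.31388848]
[317.38382043 332.39320748]
[315.17463432 224.44476308]
[311.21258001 -67.74004657]
```

View pics/w_nest.png

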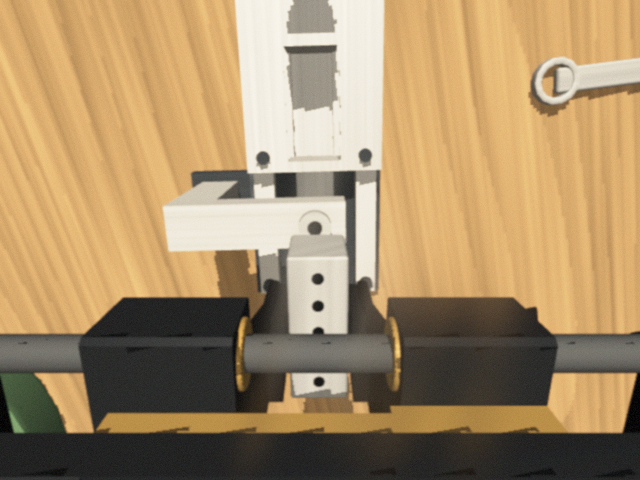

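The nest lies at u 291–341, between the cheeks at v≈40 and v≈160. The held block's middle dot at (318,332) matches my projection. Next I rectify the nest onto known-height planes.

```bash
cat >> h.py <<'E'
def rectify(W,c,yaw,z,w=100,h=130,s=4):
    # panel: right = jig +x, up = jig +y ; yaw of jig x axis (deg)
    a=np.radians(yaw); ex=np.array([np.cos(a),np.sin(a)]);ey=np.array([-ex[1],ex[0]])
    C=np.array([[-w/2,h/2],[w/2,h/2],[w/2,-h/2],[-w/2,-h/2]])/1000
    src=np.float32([proj(W,[*(np.array(c)+q[0]*ex+q[1]*ey),z]) for q in C])
    dst=np.float32([[0,0],[w*s,0],[w*s,h*s],[0,h*s]])
    im=cv2.warpPerspective(W['p'],cv2.getPerspectiveTransform(src,dst),(w*s,h*s),flags=cv2.INTER_CUBIC)
    for k in range(0,w,10): cv2.line(im,(k*s,0),(k*s,6 if k!=w//2 else 14),(0,0,255),1)
    for k in range(5,h,10): cv2.line(im,(0,k*s),(6 if k!=h//2 else 14,k*s),(0,0,255),1)
    return im
E
python3 - <<'E'
from h import *
W=dict(np.load("w4.npz")); e=W['ee'][:,1]; yaw=np.degrees(np.arctan2(-e[1],-e[0])); print(yaw)
c=(.567,-.099)
im=np.hstack([rectify(W,c,yaw,z) for z in(.040,.069)]); cv2.imwrite("pics/rect.png",im)
a=np.radians(yaw);ex=np.array([np.cos(a),np.sin(a)]);ey=np.array([-ex[1],ex[0]])
w=W['w']; q=w[...,:2]-np.array(c); X=(q@ex)*1000;Y=(q@ey)*1000;Z=w[...,2]*1000
ok=(W['d']>0)&(np.abs(X)<50)&(np.abs(Y)<60)
for n,m in(("floor",(abs(X)<8)&(abs(Y)<25)),("deck",(X>22)&(X<35)&(abs(Y)<30)),("deck2",(X<-22)&(X>-35)&(abs(Y)<30))): print(n,np.percentile(Z[ok&m],[10,50,90]),m.sum())
m=ok&(Z>60)&(Y<50)&(abs(X)<20)
for lo,hi in((-60,-10),(10,50)):
    k=m&(Y>lo)&(Y<hi); print(k.sum(),X[k].mean() if k.any() else 0,np.percentile(Y[k],[5,50,95]) if k.any() else 0,np.median(Z[k]) if k.any() else 0)
E
```

```text
-12.653153818286613
floor [33.50795406 34.41863004 35.3630618 ] 3241
deck [33.49503668 34.42133169 35.38641983] 1941
deck2 [33.4750815  34.46434018 35.50615708] 1947
774 2.349278764089527 [-39.27291069 -36.15027283 -33.51189921] 68.25377683667874
11746 1.1403183757691473 [35.28177668 46.15601216 49.82059538] 246.56000256101876
```

View pics/rect.png

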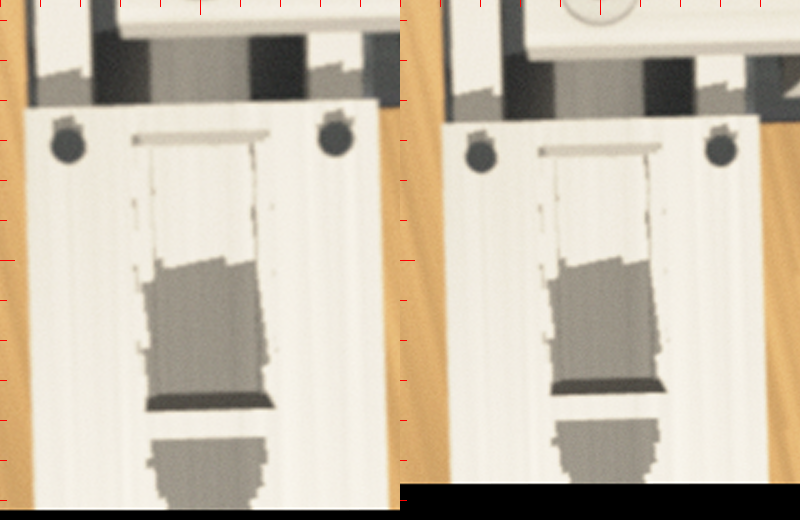

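Emit:
play_rows(commands="-0.1 -0.5 0 0 0 0.04;-0.1 -0.6 0 0 0 0.04;-0.1 -0.6 0 0 0 0.04;-0.1 -0.6 0 0 0 0.05;-0.1 -0.37 0 0 0 0;0 0 -0.8 0 0 0;0 0 -0.9 0 0 0;0 0 -0.6 0 0 0;0 0 -0.2 0 0 0;0 0 0 0 0 0;0 0 0 0 0 0;0 0 0 0 0 0")

```text
time_s: 15.25
tcp_pos: [0.569, -0.1022, 0.0875]
ee_rot: [[-0.194, -0.981, 0.003], [-0.981, 0.194, 0.0], [-0.001, -0.003, -1.0]]
wrist_force: [0.3, 0.7, -3.4]
gripper_width: 0.249
gripper_force: 29.9
```

Run:
```python
from h import *
p,d,i=cap("wrist"); s=r.sense()
np.savez("w5.npz",p=p,d=d,w=cloud(d,i),R=i["R"],t=i["t"],mtx=i["mtx"],tcp=s['tcp_pos'],ee=s['ee_rot'])
print(s['time_s'],s['tcp_pos'],s['wrist_force'])
e=s['ee_rot'][:,1]; print("yaw",np.degrees(np.arctan2(-e[1],-e[0])))
t=s['tcp_pos']; y=np.array([.194,.981,0]);x=np.array([.981,-.194,0]); n=np.array([.5674,-.1017,.035])
im=cv2.resize(p[0:400,160:480],None,fx=1.8,fy=1.5*1.0)
def mk(X,col):
    u=proj(i,X); print(u.round(1)); cv2.drawMarker(im,(int((u[0]-160)*1.8),int(u[1]*1.5)),col,0,8,1)
for sx in(-15,15):
  for Y in(-31.5,-37.5): mk(n+x*sx/1e3+y*Y/1e3+[0,0,.034],(0,0,255))
for sx in(-11,11):
  mk(t+x*sx/1e3-y*.029+[0,0,.022],(0,160,0))
for sx in(-13,13):
  for Y in (-31.5,): mk(n+x*sx/1e3+y*Y/1e3+[0,0,.005],(255,0,0))
cv2.imwrite("pics/w5.png",im)
```

```text
15.3 [ 0.56882844 -0.10222852  0.08733485] [ 0.46280074 -0.43278712 -3.96043034]
yaw -11.20961557991721
[356.  221.2]
[356.3 207.7]
[287.1 221.2]
[286.9 207.7]
[349.7 256.3]
[286.2 256.3]
[347.1 206.9]
[295.3 206.8]
```

View pics/w5.png

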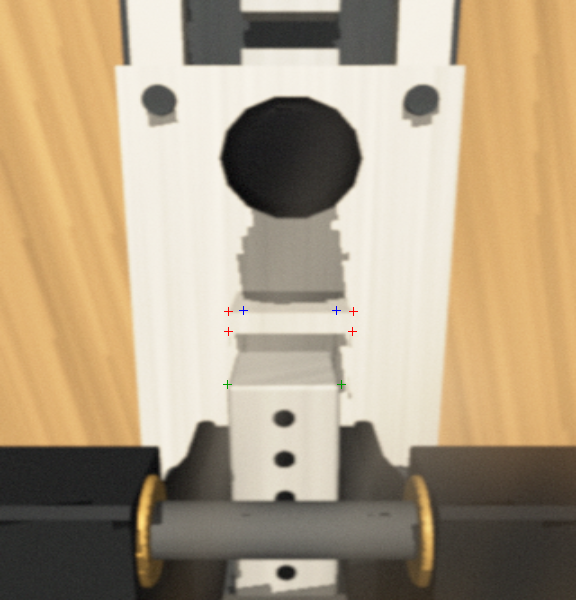

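The cheek, knob and block match my model; only the tool is 1.4 mm too far in +x. I correct that and check the pose.

Emit:
play_rows(commands="-0.047 0.02 -0.1 0 0 0;0 0 -0.1 0 0 0;0 0 0 0 0 0;0 0 0 0 0 0")

```text
time_s: 15.7
tcp_pos: [0.5665, -0.1018, 0.0799]
ee_rot: [[-0.195, -0.981, -0.0], [-0.981, 0.195, -0.0], [0.0, 0.0, -1.0]]
wrist_force: [0.5, -0.3, -3.4]
gripper_width: 0.251
gripper_force: 29.9
```

Emit:
play_rows(commands="0.03 0 -0.2 0 0 0;0 0 -0.2 0 0 0;0 0 -0.2 0 0 0;0 0 -0.2 0 0 0;0 0 -0.15 0 0 0;0 0 0 0 0 0;0 0 0 0 0 0")

```text
time_s: 16.4
tcp_pos: [0.5675, -0.1018, 0.0515]
ee_rot: [[-0.195, -0.981, -0.0], [-0.981, 0.195, -0.0], [0.0, 0.0, -1.0]]
wrist_force: [-0.4, 0.2, -3.8]
gripper_width: 0.251
gripper_force: 29.9
```

Between the cheeks without contact. Now past the lips.

Emit:
play_rows(commands="0 0 -0.1 0 0 0;0 0 -0.08 0 0 0;0 0 -0.06 0 0 0;0 0 -0.03 0 0 0;0 0 0 0 0 0;0 0 0 0 0 0")

```text
time_s: 17.0
tcp_pos: [0.5675, -0.1018, 0.0435]
ee_rot: [[-0.195, -0.981, 0.0], [-0.981, 0.195, -0.0], [0.0, -0.0, -1.0]]
wrist_force: [0.2, -0.3, -3.6]
gripper_width: 0.253
gripper_force: 29.9
```

Emit:
play_rows(commands="0 0 -0.02 0 0 0;0 0 -0.01 0 0 0;0 0 0 0 0 0;0 0 0 0 0 0")

```text
time_s: 17.4
tcp_pos: [0.5677, -0.1018, 0.043]
ee_rot: [[-0.195, -0.981, 0.001], [-0.981, 0.195, -0.0], [-0.0, -0.001, -1.0]]
wrist_force: [-1.7, 0.7, 1.0]
gripper_width: 0.252
gripper_force: 29.9
```

Seated. I release and rise.

Emit:
play_rows(commands="0 0 0 0 0 0;0 0 0 0 0 0;0 0 0 0 0 0;0 0 0 0 0 0;0 0 0.3 0 0 0;0 0 0.7 0 0 0;0 0 1 0 0 0;0 0 1 0 0 0;-0.13 -0.65 0.3 0 0 0;-0.13 -0.65 0 0 0 0;-0.13 -0.65 0 0 0 0;-0.13 -0.66 0 0 0 0;0 0 0 0 0 0;0 0 0 0 0 0;0 0 0 0 0 0", grip=70)

```text
time_s: 18.9
tcp_pos: [0.5521, -0.1796, 0.1419]
ee_rot: [[-0.194, -0.981, 0.0], [-0.981, 0.194, 0.0], [-0.0, -0.0, -1.0]]
wrist_force: [-1.3, -0.2, -0.0]
gripper_width: 0.807
gripper_force: 0.0
```

Run:
```python
from h import *
P=[]
for n in("top","side","wrist"):
    p,d,i=cap(n); P.append(p); np.savez(n+"6.npz",p=p,d=d,w=cloud(d,i),R=i["R"],t=i["t"],mtx=i["mtx"])
s=r.sense(); print(s['time_s'],s['tcp_pos'],s['gripper_width'])
k=s['tcp_pos'].copy(); k[2]=.088
print("knob pred wrist",proj(i,k), proj(i,[.552,-.180,.088]))
# block in side view
c=cv2.resize(P[1][140:250,310:450],None,fx=2.8,fy=2.8); w=P[2][0:480,120:520]
im=np.zeros((480,792,3),np.uint8); im[:308,:392]=c; im[:480,392:792]=w; cv2.imwrite("pics/six.png",im)
```

```text
19.05 [ 0.55208759 -0.17939999  0.14164075] 0.806195988070156
knob pred wrist [317.63336982 261.57182787] [317.57705783 260.50578576]
```

View pics/six.png

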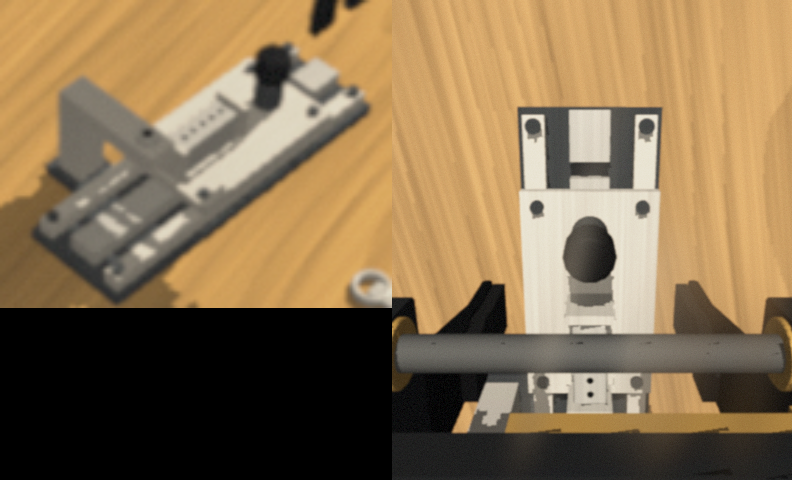

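The block lies in the nest, dots up. The knob's centre is about 2 mm further in -y than the TCP. I descend and grip it across jig x.

Emit:
play_rows(commands="-0.01 -0.06 -0.6 0 0 0;0 0 -0.8 0 0 0;0 0 -0.7 0 0 0;0 0 -0.4 0 0 0;0 0 -0.2 0 0 0;0 0 0 0 0 0;0 0 0 0 0 0")

```text
time_s: 19.75
tcp_pos: [0.5523, -0.1819, 0.0614]
ee_rot: [[-0.194, -0.981, 0.002], [-0.981, 0.194, -0.0], [0.0, -0.002, -1.0]]
wrist_force: [0.4, 0.7, 1.3]
gripper_width: 0.808
gripper_force: 0.0
```

Emit:
play_rows(commands="0 0 0 0 0 0;0 0 0 0 0 0;0 0 0 0 0 0;0 0 0 0 0 0;0 0 0 0 0 0;0 0 0 0 0 0;0 0 0 0 0 0;0 0 0 0 0 0;0 0 0 0 0 0", grip=20)

```text
time_s: 20.65
tcp_pos: [0.5519, -0.182, 0.0606]
ee_rot: [[-0.195, -0.981, 0.001], [-0.981, 0.195, -0.0], [0.0, -0.001, -1.0]]
wrist_force: [1.7, -0.1, -0.6]
gripper_width: 0.332
gripper_force: 30.0
```

Emit:
play_rows(commands="0 0 0.1 0 0 0;0 0 0.13 0 0 0;0 0 0.13 0 0 0;0 0 0.12 0 0 0;0 0 0 0 0 0;0 0 0 0 0 0")

```text
time_s: 21.25
tcp_pos: [0.5518, -0.1819, 0.0748]
ee_rot: [[-0.195, -0.981, 0.001], [-0.981, 0.195, 0.0], [-0.0, -0.001, -1.0]]
wrist_force: [5.1, -2.9, -8.0]
gripper_width: 0.329
gripper_force: 30.0
```

Emit:
play_rows(commands="0.026 0.13 0 0 0 0;0.026 0.13 0 0 0 0;0.026 0.13 0 0 0 0;0.026 0.13 0 0 0 0;0.026 0.13 0 0 0 0;0.026 0.13 0 0 0 0;0.026 0.13 0 0 0 0;0.026 0.13 0 0 0 0;0.026 0.13 0 0 0 0;0.026 0.14 0 0 0 0;0 0 0 0 0 0;0 0 0 0 0 0")

```text
time_s: 22.45
tcp_pos: [0.5596, -0.1423, 0.0748]
ee_rot: [[-0.195, -0.981, 0.0], [-0.981, 0.195, 0.0], [-0.0, -0.0, -1.0]]
wrist_force: [5.0, -0.3, -8.2]
gripper_width: 0.33
gripper_force: 30.0
```

Emit:
play_rows(commands="0 0 -0.07 0 0 0;0 0 -0.07 0 0 0;0 0 0 0 0 0")

```text
time_s: 22.75
tcp_pos: [0.5596, -0.1423, 0.0705]
ee_rot: [[-0.195, -0.981, 0.0], [-0.981, 0.195, 0.0], [-0.0, -0.0, -1.0]]
wrist_force: [4.3, 1.1, -7.5]
gripper_width: 0.33
gripper_force: 30.0
```

Emit:
play_rows(commands="0 0 -0.1 0 0 0;0 0 -0.1 0 0 0;0 0 -0.1 0 0 0;0 0 -0.03 0 0 0;0 0 0 0 0 0;0 0 0 0 0 0")

```text
time_s: 23.35
tcp_pos: [0.5596, -0.1425, 0.0611]
ee_rot: [[-0.195, -0.981, 0.0], [-0.981, 0.195, -0.0], [-0.0, -0.0, -1.0]]
wrist_force: [3.3, 1.4, -4.1]
gripper_width: 0.331
gripper_force: 30.0
```

Nearly home. I release, rise and back off for a final look.

Emit:
play_rows(commands="0 0 0 0 0 0;0 0 0 0 0 0;0 0 0 0 0 0;0 0 0 0 0 0;0 0 0 0 0 0;0 0 0.4 0 0 0;0 0 0.8 0 0 0;0 0 1 0 0 0;0 0 1 0 0 0;-0.3 -0.7 0 0 0 0;-0.3 -0.7 0 0 0 0;-0.3 -0.7 0 0 0 0;-0.3 -0.7 0 0 0 0;-0.3 -0.7 0 0 0 0;-0.3 -0.7 0 0 0 0;-0.3 -0.7 0 0 0 0;0 0 0 0 0 0;0 0 0 0 0 0", grip=75)

```text
time_s: 25.15
tcp_pos: [0.4963, -0.2899, 0.1575]
ee_rot: [[-0.196, -0.981, 0.001], [-0.981, 0.196, -0.0], [0.0, -0.001, -1.0]]
wrist_force: [-0.7, -0.2, -0.9]
gripper_width: 0.858
gripper_force: 0.0
```

Run:
```python
from h import *
P={}
for n in("top","side"):
    p,d,i=cap(n); P[n]=(p,i); w=cloud(d,i)
    k=np.array([.5596,-.1425]); q=np.linalg.norm(w[...,:2]-k,axis=-1)
    m=(q<.012)&(w[...,2]>.065)&(p.max(-1)<70); print(n,"knob z",m.sum(),np.percentile(w[m][:,2],[10,50,90]) if m.any() else 0)
    w0=np.load(n+"0.npz")['w'] ;p0=np.load(n+"0.npz")['p']
    k0=np.array([.552,-.181]);q0=np.linalg.norm(w0[...,:2]-k0,axis=-1);m0=(q0<.012)&(w0[...,2]>.065)&(p0.max(-1)<70);print(" was",m0.sum(),np.percentile(w0[m0][:,2],[10,50,90]))
    for z,X in((.088,[.5596,-.1425,.088]),(.1,[.5596,-.1425,.1])): print(proj(i,X).round(1))
print(r.sense()['time_s'],r.sense()['tcp_pos'])
a=cv2.resize(P["top"][0][205:295,350:485],None,fx=2.9,fy=2.9);b=cv2.resize(P["side"][0][140:250,315:450],None,fx=2.9,fy=2.9)
im=np.zeros((330,790,3),np.uint8); im[:a.shape[0],:a.shape[1]]=a; im[:b.shape[0],395:395+b.shape[1]]=b; cv2.imwrite("pics/fin.png",im)
```

```text
top knob z 62 [0.08400137 0.08691595 0.09027423]
 was 62 [0.08446933 0.08698682 0.09032002]
[434.1 254.2]
[435.1 253.5]
side knob z 45 [0.08462082 0.0872693  0.09015214]
 was 44 [0.08474978 0.08755487 0.08987006]
[395.6 166.8]
[396.1 162.8]
25.25 [ 0.4966626  -0.28913046  0.15730858]
```

View pics/fin.png

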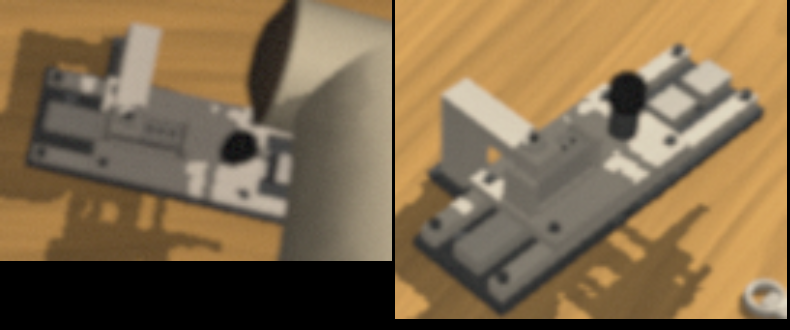

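The knob is back at its home height (87 mm in both views), one notch on. The block is in the nest, partly under the guide arm, and the robot is clear.

```bash
python3 -c "
from station import r
print(r.finish_job())"
```

```text
the job is handed in; nothing more can be done
None
```

The long block lies dots-up in the jig's nest, the carriage is one notch closer to the drill-guide arm with the knob fully home, and I handed the job in at about 25 s; no verdict came back.

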